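# Key a cam gear onto its dowel and press it home

## Robot

A 6-joint arm with a two-finger parallel gripper is mounted at the origin on the work surface. World frame = base frame: x ahead of the robot, y to its left, z up, the work surface at z = 0. Lengths are in m, angles in degrees, forces in N, time in s.
With the tool pointing down it reaches from about 0.425 to 0.925 m from the base axis. Payload 12.5 kg.
Tool frame: the origin (TCP) lies at the very end of the fingers, on their centre line; the grasp point (between the pads) lies 19 mm behind it; z points along the fingers, y is the direction in which the jaws open and shut (so a half turn about z gives the same grasp; the last joint's range is limited). The gripper opens to 85 mm and grips with 20 to 120 N. Pads are 22 mm wide; open, the fingers measure 114 mm over their backs; the gripper's body (76 mm by 85 mm) begins 54 mm behind the grasp point. The pads swing forward as they close: fully open they stand 13 mm farther back than shut.
Start: joints at [-69.42, 28.126, 89.318, -0, 62.55, -6.05], TCP at [0.28, -0.559, 0.231] pointing down, gripper open.
Joint ranges: [-177.58, 177.58], [-47.91, 125.51], [2.72, 160], [-65.01, 245.01], [3.68, 167.84], [-153.87, 153.87]. Speed limits (degrees/s): [127.2, 127.2, 159.86, 180, 180, 180].

## Interface

Orientations are given as [roll, pitch, yaw] about the fixed x, y, z axes, in that order (R = Rz(yaw) Ry(pitch) Rx(roll)).
In Python, from station import bot, cams, close_job gives the robot as it stands.
- The arm moves only by the tool jog_arm, never from a script. Its argument "plan" is a list that holds one entry, the list of rows, each a list of 7 numbers: the shift along the tool's x, y, z as a fraction of full scale, then the turn, a rotation vector about the tool's x, y, z as a fraction of full scale, then the opening, from -1 (shut) to 1 (fully open). In form: [[[dx, dy, dz, wx, wy, wz, jaw], ...]]. A call has 1 to 10 rows; each row shifts and turns the pose as measured when the row begins, along the tool's axes as they then stand; what a row does not reach is not made up. Full scale, the value 1, is 0.025 m for a shift and 2 rad for a turn. A row lasts 1/10 s, in which the tool goes at most 50 mm and 8.59 degrees, less where a joint would pass 70% of its speed; a pose out of reach is approached as far as the arm can. A call with a number of a shift or a turn outside -1 to 1 is refused whole. A call with a gripper value outside its range is refused whole. The fingers move at their own pace and stop on an object; "newtons" is the grip in N (left out, the last holds). Time passes only in rows, so rows that do not move let the fingers close. It gives the time, the measured TCP pose, the force and the opening at its end, in the units of the state.
- bot.get_obs(): the state, without advancing time (a new reading comes with each control period).
- cams.grab_frame(name): name is "scene" or "top" or "wrist"; returns the picture (420x560x3 uint8, red, green, blue); there is no depth.
- cams.calibration(name): a dict with "fx", "fy", "cx", "cy" (pixels), "dist" ([k1, k2, p1, p2, k3] as OpenCV has them; the pictures are not rectified), "eye" and "attitude" of the camera in the world. Camera axes: x right, y up, looking along -z (the intrinsics and any distortion apply to the point x, -y, -z); pixel columns grow to the right and rows downward; lengths in m; the calibration is good to about 2 mm. A picture is of the moment at which its call begins: read the wrist's pose just before it. calibration takes no time and is no camera call; for the wrist camera it gives the pose at the moment of the call.
- close_job(): hands the job in, once; it reports no verdict.
The state is a dict: "clock": time; "joints": joint angles; "qd": joint speeds; "joint_torque": joint torques, N m; "position": TCP position; "tcp_rot": TCP orientation; "force": force on the tool from outside, world axes, zero at the start; "torque": the same for the moment, N m; "grip_width": finger opening in m.
Only numpy, scipy, OpenCV 4.12 (cv2) and the standard library are available. Lean on these libraries where they do the work, as an engineer would, in place of code of your own. Each camera call takes 0.05 s, during which the arm holds its last target.

## Task

The steel gear on the fixture sits raised on its tight spigot, with its rim notch turned away from the red pin. Push one of its brass lugs with a fingertip to turn the gear until the yellow-marked notch stands over the red pin, then press down on the middle of the gear until it is fully seated, and move clear. Do not lift the gear, and leave everything else on the bench where it is.

Things in the scene. Friction and masses are not known exactly. Their poses are not given: they have to be found in the camera images.
- hub: fixed fixture: grey steel plate 200 x 280 mm (x, y), 12 mm thick, lying on the bench, with a round dark flange 152 mm across and up to 34 mm above the bench in its middle. Origin: centre of the plate's underside, on the gear's upright axis. The red pin lies on its +x side.
- pin_top (a point): top of the upright red pin on the flange: 10 mm thick with a round end, 54 mm from the gear's axis, its top 43 mm above the bench. A red stripe, 10 mm wide, on the flange runs outward from it. It stands under the gear's rim and only its outer edge shows past the teeth (which reach 58 mm).
- notch (a point): middle of the gear's notch at its upper face, 54 mm from the gear's axis. The notch is 14 mm wide, open at the rim and 13 mm deep radially; a yellow stripe, 10 mm wide, on the gear's upper face points along it. The pin fits it when the notch is straight over the pin (about 2 mm play either side; the pin's round end leads in a little more).
- lug_left (a point): top centre of one of two brass lugs on the gear: upright stud 12 mm thick, rising 28 mm above the gear's upper face, 42 mm from the axis, a quarter turn anticlockwise (from above) from the notch.
- lug_right (a point): top centre of the other brass lug: same size, 42 mm from the axis, a quarter turn clockwise from the notch.
- boss_top (a point): centre of the flat top of the gear's dark middle boss, 40 mm across, on the axis, 6 mm above the gear's upper face; the place to press. The gear is a steel disc 116 mm across its teeth and 10 mm thick; raised, its upper face is 55 mm and the boss top 61 mm above the bench; seated, 10 mm lower.
- gear (a joint): turn of the gear in rad, anticlockwise from above is positive; 0 or 2 pi means the notch is over the pin. Starts anywhere from 1.0 to 5.28. It turns either way without end, stays where it is left, and takes about 0.06 N m (1.5 N at a lug).
- gear_lift (a joint): how far the gear is pressed down its spigot, in m: 0 raised (start), 0.010 fully seated, negative when lifted. It takes about 7 N to slide and stays where it is left. With the notch off the pin it stops on the pin after 2 to 3.5 mm.
- socket: loose deep wrench socket standing on the plate, 26 mm across, 38 mm tall; bystander. Origin: centre of its underside
- bearing: loose ball-bearing ring lying on the plate, 42 mm across, 14 mm tall; bystander. Origin: centre of its underside
- bolt: loose bolt standing on its head on the plate, head 26 mm across, 39 mm tall; bystander. Origin: centre of its underside
- wrench: loose wrench lying on the bench, 200 mm long along its x; bystander. Origin: near the middle of its length, underside
- screwdriver: loose orange-handled screwdriver lying on the bench, 200 mm long along its x; bystander. Origin: near the middle of its length, underside
- spray_can: loose spray can standing on the bench, 58 mm across, 170 mm tall; bystander. Origin: centre of its underside
- parts_tray: loose blue tray of brass nuts, 140 x 110 mm (x, y), 40 mm tall; bystander. Origin: centre of its underside

How it is judged (in metres and radians):
On the way, in this order (a step that is already met when the one before it is completed fails the run):
1. the gear is turned until its notch is over the pin (within 5 mm) (horizontal distance between notch and pin_top below 0.005 m).
2. the gear is pressed down fully over the pin (value of joint gear_lift above 0.0085 m and horizontal distance between notch and pin_top below 0.004 m), for 0.1 s.
At the end, for the whole second after the job is handed in: The gear is seated (pressed down at least 8.5 of its 10 mm) with its notch on the pin (within 4 mm) and is at rest (all of step 2 and velocity of joint gear between -0.05 and 0.05 rad/s); the robot touches nothing.
It fails at once if the gear is lifted by more than 4 mm (value of joint gear_lift below -0.004 m).
It fails at once if something else on the bench (a bystander) is moved by more than 20 mm (distance of any of socket, bearing, bolt, wrench, screwdriver, spray_can, parts_tray from where it was at the start of the episode above 0.02 m).
It also fails if it takes over 48 s, if anything falls off the work surface, if the arm or the gripper's body presses on something with over 40 N, if the wrist force passes 120 N, or if a joint passes its speed limit or range.

## Working session

There is one attempt and no reset: what is moved stays moved. The work goes in short steps, Python scripts to look and compute and a tool call to move; the robot and the scene stay as the last step left them, time stands still between calls to the robot, and variables do not carry over. Pictures are saved under pics/ and viewed, and the job is handed in when it is done.

Besides the shell and the picture viewer there is one more tool, called after ">>>" by a JSON object that holds its "name" and its "arguments". jog_arm: Moves the arm, as the interface text tells. Its arguments: {"type":"object","properties":{"plan":{"type":"array","items":{"type":"array","items":{"type":"array","items":{"type":"number","minimum":-1,"maximum":1}}}},"newtons":{"type":"number"}},"required":["plan"]}

```bash
ls; mkdir -p pics; python3 - <<'E'
from station import bot,cams
import cv2
print(bot.get_obs())
for n in ("scene","top"):
    im=cams.grab_frame(n); cv2.imwrite(f"pics/{n}0.png",im[:,:,::-1]); print(cams.calibration(n))
E
```

```text
pics
{'clock': 0.0, 'joints': array([-6.94198984e+01,  2.81643230e+01,  8.93516761e+01,  2.29123849e-04,
        6.25488007e+01, -6.05042063e+00]), 'qd': array([-0.02337904, -0.0056103 ,  0.03595236, -0.01028195,  0.03701932,
        0.01138719]), 'joint_torque': array([-2.58668588e-03, -6.18447661e+01, -2.61596310e+01, -2.55475115e-04,
        3.95257943e-03, -1.06281695e-05]), 'position': array([ 0.28008489, -0.55846428,  0.23071651]), 'tcp_rot': array([-1.79935583e+02, -7.03221307e-03,  2.66304125e+01]), 'force': array([-0.68623596, -0.82376844,  0.64187005]), 'torque': array([-0.00012706, -0.03970083, -0.04212675]), 'grip_width': 0.08549204790146961}
{'fx': 406.37231160809216, 'fy': 406.37231160809216, 'cx': 276.5665533557202, 'cy': 206.2469700579766, 'dist': array([0.02228262, 0.        , 0.        , 0.        , 0.        ]), 'eye': array([1.39655245, 0.22340974, 0.80573512]), 'attitude': array([ 49.74871466,  -1.08831038, 107.54223557])}
{'fx': 385.9442622538567, 'fy': 385.9442622538567, 'cx': 280.27392839754594, 'cy': 214.919080793365, 'dist': array([-0.10705259,  0.        ,  0.        ,  0.        ,  0.        ]), 'eye': array([ 0.41544208, -0.01631494,  1.01955331]), 'attitude': array([  7.2486875 ,   0.21289482, -91.1740504 ])}
```

View pics/scene0.png

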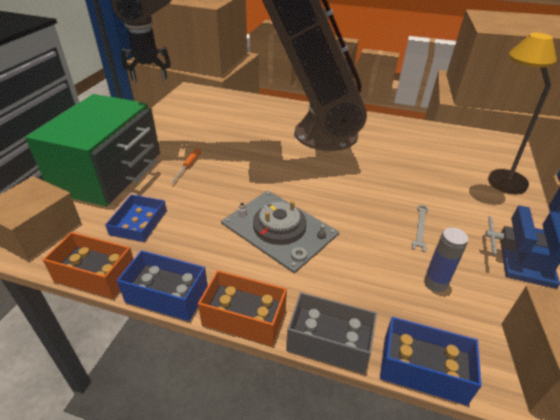

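View pics/top0.png

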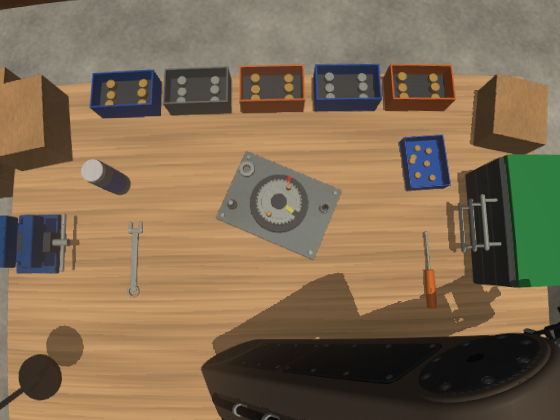

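```bash
cat > h.py <<'E'
import numpy as np,cv2
from scipy.spatial.transform import Rotation as R
F=np.diag([1.,-1,-1])
def KD(c): return np.array([[c['fx'],0,c['cx']],[0,c['fy'],c['cy']],[0,0,1.]]),np.array(c['dist'])
def ray(c,u,v):
    K,D=KD(c); p=cv2.undistortPoints(np.array([[[u,v]]],float),K,D)[0,0]
    return R.from_euler('xyz',c['attitude'],degrees=True).as_matrix()@F@np.array([p[0],p[1],1])
def at(c,u,v,z):
    d=ray(c,u,v); e=np.array(c['eye']); return e+d*(z-e[2])/d[2]
def proj(c,P):
    K,D=KD(c); M=R.from_euler('xyz',c['attitude'],degrees=True).as_matrix()
    q=(np.atleast_2d(P)-c['eye'])@M@F
    return cv2.projectPoints(q,np.zeros(3),np.zeros(3),K,D)[0][:,0]
E
python3 - <<'E'
import cv2
a=cv2.imread('pics/top0.png')
E
python3 - <<'E'
import cv2
a=cv2.imread('pics/top0.png')
cv2.imwrite('pics/top0c.png',cv2.resize(a[145:265,205:355],None,fx=5,fy=5,interpolation=cv2.INTER_CUBIC))
a=cv2.imread('pics/scene0.png')
cv2.imwrite('pics/scene0c.png',cv2.resize(a[180:275,210:350],None,fx=5.7,fy=5.7,interpolation=cv2.INTER_CUBIC))
E
```

```text
(no output)
```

View pics/top0c.png

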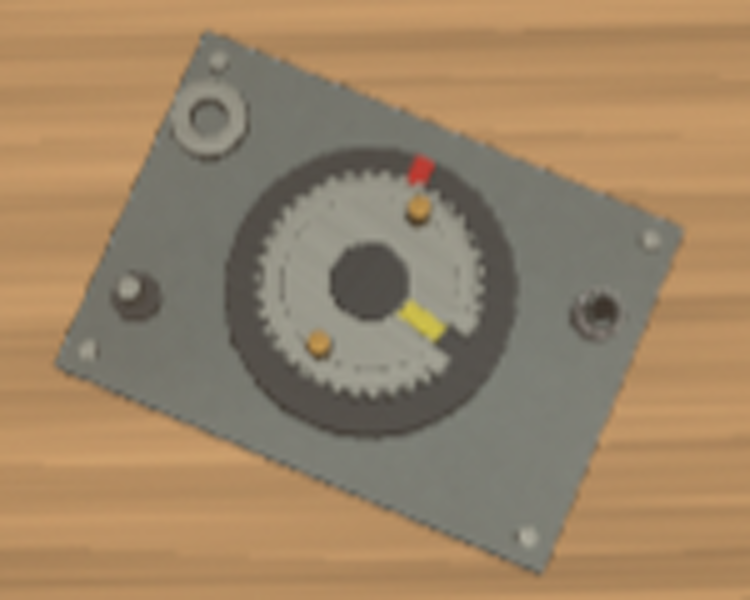

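View pics/scene0c.png

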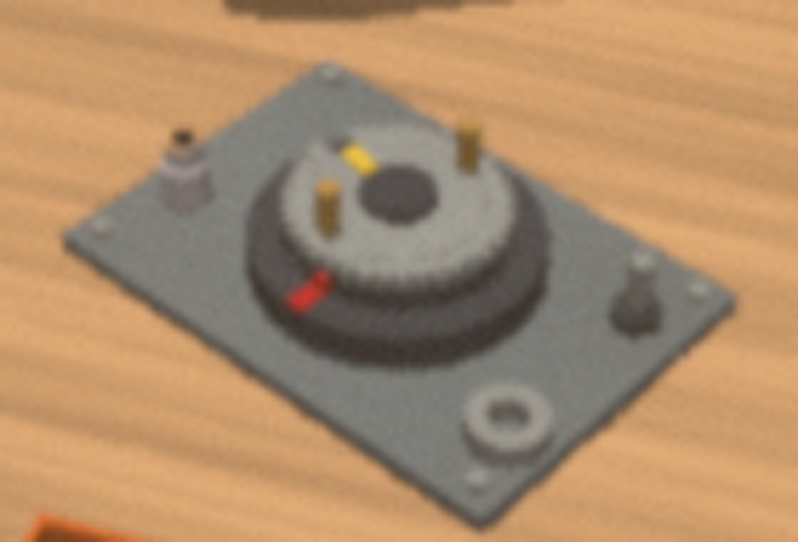

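```bash
python3 - <<'E'
from station import cams
from h import *
ct=cams.calibration('top'); cs=cams.calibration('scene')
T=lambda x,y:((x+.5)/5-.5+205,(y+.5)/5-.5+145)
S=lambda x,y:((x+.5)/5.7-.5+210,(y+.5)/5.7-.5+180)
for n,p,q,z in [('boss',(370,281),(398,195),.061),('redmid',(421,170),(310,292),.034),('lugL',(419,208),(329,188),.083),('lugR',(319,344),(468,124),.083),('yel',(422,321),(359,159),.055),('flange',(371,293),None,.034)]:
    print(n,at(ct,*T(*p),z),at(cs,*S(*q),z) if q else '')
for p in [(207,31),(683,234),(543,573),(57,366)]: print('corner',at(ct,*T(*p),.012))
for n,p,z in [('bearing',(209,118),.026),('bolt',(129,288),.051),('socket',(600,308),.05)]: print(n,at(ct,*T(*p),z))
E
```

```text
boss [ 0.57329906 -0.01177539  0.061     ] [ 0.58175689 -0.01102939  0.061     ]
redmid [ 0.63583746 -0.03940815  0.034     ] [ 0.63332583 -0.03868638  0.034     ]
lugL [ 0.60571263 -0.03681748  0.083     ] [ 0.6115616  -0.03657322  0.083     ]
lugR [0.5389692  0.01370768 0.083     ] [0.54438772 0.01279328 0.083     ]
yel [ 0.5532815  -0.03758825  0.055     ] [ 0.55544539 -0.03945636  0.055     ]
flange [ 0.57145218 -0.0120392   0.034     ] 
corner [0.72006298 0.07374498 0.012     ]
corner [ 0.60327611 -0.17845173  0.012     ]
corner [ 0.42588034 -0.09836545  0.012     ]
corner [0.53953995 0.15452328 0.012     ]
bearing [0.66818986 0.07174677 0.026     ]
bolt [0.57399041 0.11107083 0.051     ]
socket [ 0.55878976 -0.12836694  0.05      ]
```

>>> {"name": "jog_arm", "arguments": {"plan": [[[0.83,-0.53,0,0,0,0,-1],[0.83,-0.53,0,0,0,0,-1],[0.83,-0.53,0,0,0,0,-1],[0.83,-0.53,0,0,0,0,-1],[0.83,-0.53,0,0,0,0,-1],[0.83,-0.53,0,0,0,0,-1],[0.83,-0.53,0,0,0,0,-1],[0.83,-0.53,0,0,0,0,-1],[0.83,-0.53,0,0,0,0,-1],[0.83,-0.53,0,0,0,0,-1]]]}}

```text
clock: 1.1
position: [0.4083, -0.3403, 0.2276]
tcp_rot: [-179.6, 0.0, 26.4]
force: [0.0, 0.2, -0.0]
grip_width: 0.0002
```

>>> {"name": "jog_arm", "arguments": {"plan": [[[0.83,-0.53,0,0,0,0,-1],[0.83,-0.53,0,0,0,0,-1],[0.83,-0.53,0,0,0,0,-1],[0.83,-0.53,0,0,0,0,-1],[0.83,-0.53,0,0,0,0,-1],[0.83,-0.53,0,0,0,0,-1],[0.83,-0.53,0,0,0,0,-1],[0.83,-0.53,0,0,0,0,-1],[0.83,-0.53,0,0,0,0,-1],[0.83,-0.53,0,0,0,0,-1]]]}}

```text
clock: 2.1
position: [0.5388, -0.1193, 0.2264]
tcp_rot: [-179.3, 0.2, 26.4]
force: [1.8, 0.1, -0.4]
grip_width: -0.0005
```

```bash
cat >> h.py <<'E'
def rows(obs,tgt,yaw,n):
    M=R.from_euler('xyz',obs['tcp_rot'],degrees=True); G=R.from_euler('xyz',[180,0,yaw],degrees=True)
    d=M.inv().apply(np.array(tgt)-obs['position'])/0.025/n; w=(M.inv()*G).as_rotvec()/2/n
    return np.round(d,2),np.round(w,3)
E
python3 - <<'E'
from station import bot,cams
from h import *
c=cams.calibration('wrist'); im=cams.grab_frame('wrist'); cv2.imwrite('pics/w1.png',im[:,:,::-1])
print(c); o=bot.get_obs(); print(o['position'],o['tcp_rot'])
print(rows(o,(0.584,-0.051,0.14),15,5))
import json; json.dump({k:np.array(v).tolist() for k,v in c.items()},open('w1.json','w'))
E
```

```text
{'fx': 291.82378043144615, 'fy': 291.82378043144615, 'cx': 276.71388443301686, 'cy': 209.25522146574758, 'dist': array([-0.00191915,  0.        ,  0.        ,  0.        ,  0.        ]), 'eye': array([ 0.61052727, -0.08640536,  0.36962356]), 'attitude': array([-18.0811882 ,   0.66039195, -63.62635856])}
[ 0.54014299 -0.11688681  0.22637607] [-1.79315335e+02  1.45162338e-01  2.64129597e+01]
(array([ 0.55, -0.31,  0.69]), array([-0.001,  0.   ,  0.02 ]))
```

View pics/w1.png

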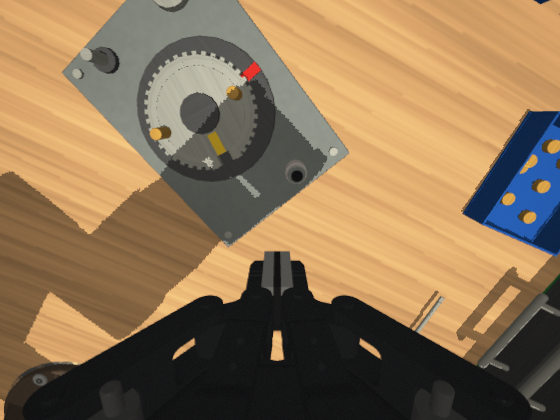

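```bash
python3 - <<'E'
import cv2
a=cv2.imread('pics/w1.png')
cv2.imwrite('pics/w1c.png',cv2.resize(a[30:190,120:290],None,fx=4,fy=3.75,interpolation=cv2.INTER_CUBIC))
E
```

```text
(no output)
```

View pics/w1c.png

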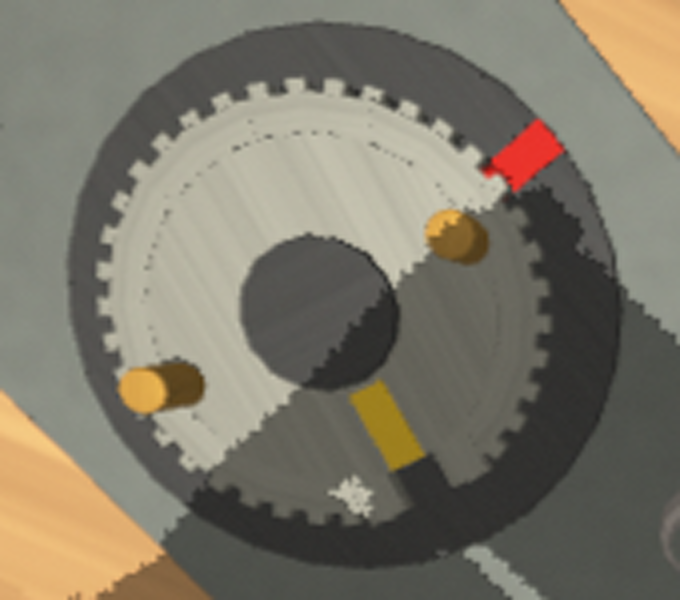

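```bash
python3 - <<'E'
from h import *
import json
c=json.load(open('w1.json'))
W=lambda x,y:((x+.5)/4-.5+120,(y+.5)/3.75-.5+30)
for n,p,z in [('boss',(319,312),.061),('lugL',(452,233),.083),('lugR',(147,390),.083),('redend',(553,135),.034),('yelend',(408,463),.055),('flangeL',(68,285),.034),('flR',(621,300),.034)]: print(n,at(c,*W(*p),z))
E
```

```text
boss [ 0.57534273 -0.01290481  0.061     ]
lugL [ 0.60847359 -0.03870501  0.083     ]
lugR [0.54187915 0.01186194 0.083     ]
redend [ 0.64308252 -0.04400081  0.034     ]
yelend [ 0.54711345 -0.04802665  0.055     ]
flangeL [0.54874857 0.05781924 0.034     ]
flR [ 0.61196862 -0.07913759  0.034     ]
```

>>> {"name": "jog_arm", "arguments": {"plan": [[[0.55,-0.31,0.6,0,0,0.02,-1],[0.55,-0.31,0.6,0,0,0.02,-1],[0.55,-0.31,0.6,0,0,0.02,-1],[0.55,-0.31,0.6,0,0,0.02,-1],[0.55,-0.31,0.6,0,0,0.02,-1]]]}}

```text
clock: 2.65
position: [0.5906, -0.0524, 0.15]
tcp_rot: [-179.4, 0.2, 14.6]
force: [0.2, -0.0, 0.6]
grip_width: 0.0002
```

```bash
python3 - <<'E'
from station import bot,cams
from h import *
o=bot.get_obs(); print(o['position'],o['tcp_rot'])
print(rows(o,(0.5855,-0.0525,0.067),15,5))
E
```

```text
[ 0.59064536 -0.05243833  0.15003438] [-179.43106912    0.19963234   14.61706925]
(array([-0.04, -0.  ,  0.66]), array([-0.001,  0.   , -0.001]))
```

>>> {"name": "jog_arm", "arguments": {"plan": [[[-0.07,0,0.66,0,0,0,-1],[-0.07,0,0.66,0,0,0,-1],[-0.07,0,0.66,0,0,0,-1],[0,0,0.6,0,0,0,-1],[0,0,0.3,0,0,0,-1],[0,0,0,0,0,0,-1]]]}}

```text
clock: 3.25
position: [0.5843, -0.0515, 0.0717]
tcp_rot: [-179.3, 0.5, 14.7]
force: [0.4, -0.2, -0.3]
grip_width: -0.0
```

```bash
python3 - <<'E'
from station import bot,cams
from h import *
c=cams.calibration('wrist'); im=cams.grab_frame('wrist'); cv2.imwrite('pics/w2.png',im[:,:,::-1])
o=bot.get_obs(); print(o['position'],o['tcp_rot'])
E
```

```text
[ 0.5845553  -0.05153514  0.0722686 ] [-179.30209157    0.4435128    14.67451034]
```

View pics/w2.png

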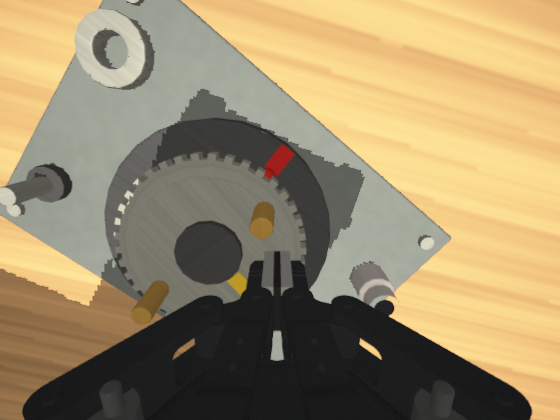

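>>> {"name": "jog_arm", "arguments": {"plan": [[[0,0,0.2,0,0,0,-1],[0.14,-0.01,0.03,0,0,-0.044,-1],[0.14,-0.01,0,0,0,-0.044,-1],[0.14,-0.01,0,0,0,-0.044,-1],[0.14,-0.01,0,0,0,-0.044,-1],[0.14,-0.01,0,0,0,-0.044,-1],[0.14,-0.01,0,0,0,-0.044,-1],[0.14,-0.01,0,0,0,-0.044,-1]]]}}

```text
clock: 4.1
position: [0.6058, -0.0389, 0.0695]
tcp_rot: [-179.4, -0.1, 51.2]
force: [-1.6, -1.2, -1.6]
grip_width: -0.0001
```

```bash
cat > s.py <<'E'
from station import bot,cams
from h import *
o=bot.get_obs(); d=o['position']-[0.575,-0.013,0]
print(o['position'],o['tcp_rot'],o['force'],'r',np.hypot(*d[:2]),'phi',np.degrees(np.arctan2(d[1],d[0])))
E
python3 s.py; python3 - <<'E'
from station import cams
import cv2
im=cams.grab_frame('wrist'); cv2.imwrite('pics/w3.png',im[:,:,::-1])
E
```

```text
[ 0.60583101 -0.03887275  0.06948878] [-1.79424888e+02 -1.26931403e-01  5.12491721e+01] [-1.62934114 -1.19267436 -1.59361206] r 0.04024860601611538 phi -40.00268433964024
```

View pics/w3.png

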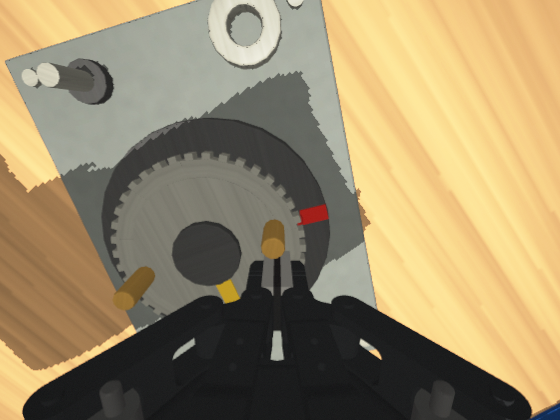

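>>> {"name": "jog_arm", "arguments": {"plan": [[[0.14,-0.01,0,0,0,-0.044,-1],[0.14,-0.01,0,0,0,-0.044,-1],[0.14,-0.01,0,0,0,-0.044,-1],[0.14,-0.01,0,0,0,-0.044,-1],[0.14,-0.01,0,0,0,-0.044,-1],[0.14,-0.01,0,0,0,-0.044,-1],[0.14,-0.01,0,0,0,-0.044,-1],[0.14,-0.01,0,0,0,-0.044,-1]]]}}

```text
clock: 4.95
position: [0.6154, -0.0138, 0.0723]
tcp_rot: [-180.0, -0.3, 92.6]
force: [1.2, -2.2, -0.4]
grip_width: 0.0002
```

```bash
python3 s.py
```

```text
[ 0.61537814 -0.01378152  0.07228946] [-179.98895484   -0.31115393   92.55350121] [ 1.21597477 -2.24115902 -0.44287996] r 0.04038570680631072 phi -1.1088162003725859
```

>>> {"name": "jog_arm", "arguments": {"plan": [[[0.14,-0.02,0.06,0,0,-0.038,-1],[0.14,-0.01,0.06,0,0,-0.04,-1],[0.14,-0.01,0.05,0,0,-0.04,-1],[0.14,-0.01,0.03,0,0,-0.04,-1],[0.14,-0.01,0,0,0,-0.04,-1],[0.14,-0.01,0,0,0,-0.04,-1],[0,0,0,0,0,0,-1]]]}}

```text
clock: 5.65
position: [0.6113, 0.0052, 0.0712]
tcp_rot: [179.4, 0.1, 120.3]
force: [-0.2, -1.1, -1.2]
grip_width: -0.0001
```

```bash
python3 s.py; python3 - <<'E'
from station import cams
from h import *
import json
for n in ('wrist','top'):
    c=cams.calibration(n);im=cams.grab_frame(n); cv2.imwrite(f'pics/{n}4.png',im[:,:,::-1])
    json.dump({k:np.array(v).tolist() for k,v in c.items()},open(f'{n}4.json','w'))
a=cv2.imread('pics/top4.png')
cv2.imwrite('pics/top4c.png',cv2.resize(a[145:265,205:355],None,fx=5,fy=5,interpolation=cv2.INTER_CUBIC))
E
```

```text
[0.61134311 0.00515664 0.07117865] [1.79415509e+02 1.32478482e-01 1.20299891e+02] [-0.15748601 -1.10805601 -1.22185801] r 0.04062616451129322 phi 26.546239929511966
```

View pics/wrist4.png

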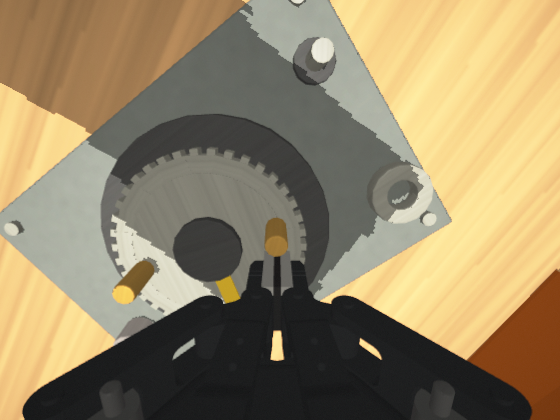

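View pics/top4c.png

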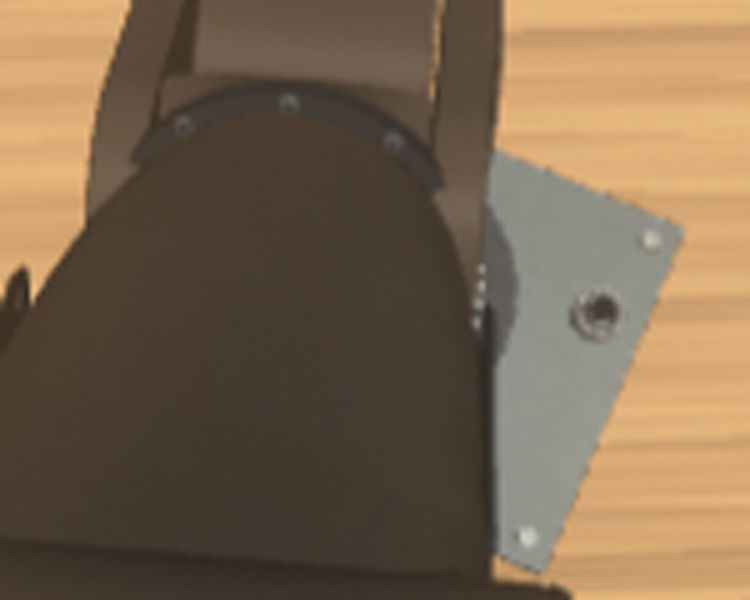

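```bash
python3 - <<'E'
import cv2
a=cv2.imread('pics/wrist4.png')
cv2.imwrite('pics/w4c.png',cv2.resize(a[200:320,100:310],None,fx=3.75,fy=3.75,interpolation=cv2.INTER_CUBIC))
from h import *; import json
c=json.load(open('wrist4.json'))
L=at(c,277,246,.083);Rr=at(c,124,294,.083);print(L,Rr,(L+Rr)/2,np.degrees(np.arctan2(*(L-Rr)[1::-1])),np.linalg.norm(L-Rr))
E
```

```text
[0.60293659 0.01916102 0.083     ] [ 0.54785759 -0.04440314  0.083     ] [ 0.57539709 -0.01262106  0.083     ] 49.09073778084984 0.08410765842845722
```

View pics/w4c.png

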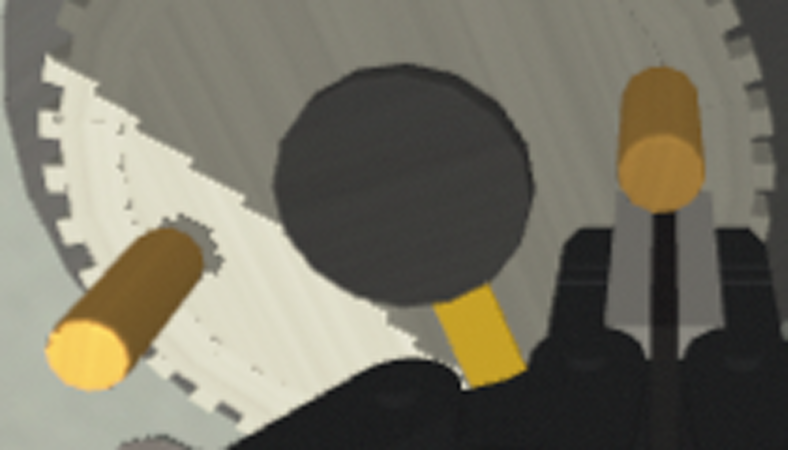

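>>> {"name": "jog_arm", "arguments": {"plan": [[[0.14,-0.02,0,0,0,-0.025,-1],[0.14,-0.02,0,0,0,-0.04,-1],[0.09,-0.01,0,0,0,-0.03,-1],[0,0,0,0,0,0,-1]]]}}

```text
clock: 6.15
position: [0.6067, 0.0112, 0.0719]
tcp_rot: [179.3, 0.4, 130.7]
force: [-0.2, -0.5, -0.3]
grip_width: -0.0003
```

```bash
python3 s.py; cat > g.py <<'E'
import sys
from station import cams
from h import *
import json
n=sys.argv[1]
c=cams.calibration('wrist');im=cams.grab_frame('wrist'); cv2.imwrite(f'pics/w{n}.png',im[:,:,::-1])
json.dump({k:np.array(v).tolist() for k,v in c.items()},open(f'wrist{n}.json','w'))
cv2.imwrite(f'pics/w{n}c.png',cv2.resize(im[200:320,100:310,::-1],None,fx=3.75,fy=3.75,interpolation=cv2.INTER_CUBIC))
E
python3 g.py 5
```

```text
[0.6067175  0.01121586 0.07190957] [179.31008903   0.38325379 130.66719689] [-0.18345924 -0.46750013 -0.30222255] r 0.03990498629850324 phi 37.361215343861
```

View pics/w5c.png

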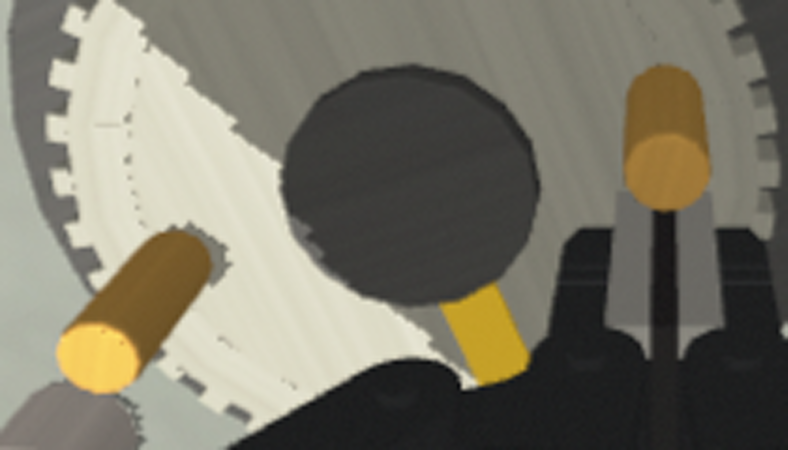

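```bash
python3 - <<'E'
from h import *; import json
c=json.load(open('wrist5.json'))
W=lambda x,y:((x+.5)/3.75-.5+100,(y+.5)/3.75-.5+200)
L=at(c,*W(667,173),.083);Rr=at(c,*W(98,357),.083);print(L,Rr,(L+Rr)/2,np.degrees(np.arctan2(*(L-Rr)[1::-1])),np.linalg.norm(L-Rr))
E
```

```text
[0.59604301 0.02351478 0.083     ] [ 0.55397248 -0.04933356  0.083     ] [ 0.57500775 -0.01290939  0.083     ] 59.993204258375535 0.0841237751463291
```

>>> {"name": "jog_arm", "arguments": {"plan": [[[0.07,-0.01,0,0,0,-0.02,-1],[0.07,-0.01,0,0,0,-0.02,-1],[0.03,0,0,0,0,-0.01,-1],[0,0,0,0,0,0,-1]]]}}

```text
clock: 6.6
position: [0.6047, 0.0132, 0.0723]
tcp_rot: [179.3, 0.5, 135.8]
force: [0.9, -0.7, 0.5]
grip_width: 0.0001
```

```bash
python3 s.py; python3 g.py 6
```

```text
[0.60465279 0.01324418 0.0722618 ] [179.26716933   0.53769502 135.77193171] [ 0.87713024 -0.72529546  0.54965669] r 0.03959854879118754 phi 41.510416198956875
```

View pics/w6c.png

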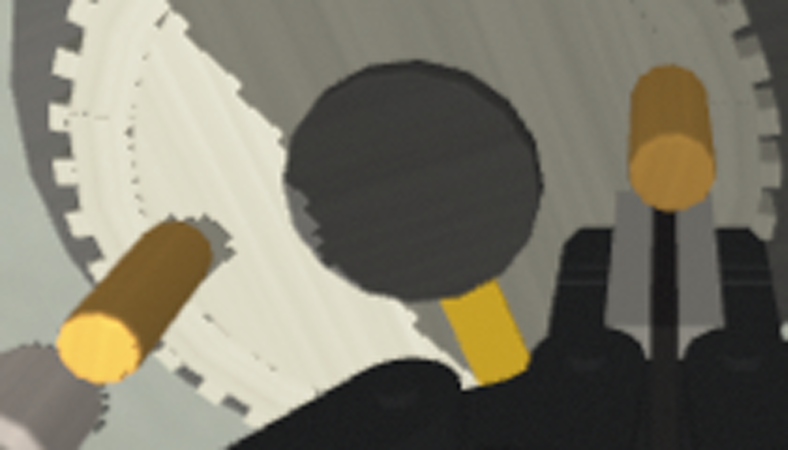

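```bash
python3 - <<'E'
from h import *; import json
c=json.load(open('wrist6.json'))
W=lambda x,y:((x+.5)/3.75-.5+100,(y+.5)/3.75-.5+200)
L=at(c,*W(671,172),.083);Rr=at(c,*W(99,348),.083);print(L,Rr,(L+Rr)/2,np.degrees(np.arctan2(*(L-Rr)[1::-1])),np.linalg.norm(L-Rr))
E
```

```text
[0.59324288 0.02492721 0.083     ] [ 0.55668502 -0.05075968  0.083     ] [ 0.57496395 -0.01291624  0.083     ] 64.21878588254498 0.08405345006333888
```

>>> {"name": "jog_arm", "arguments": {"plan": [[[0.04,0,0,0,0,0,-1],[0.02,0,0,0,0,0,-1],[0,0,0,0,0,0,-1]]]}}

```text
clock: 6.95
position: [0.6036, 0.014, 0.0722]
tcp_rot: [179.3, 0.5, 135.6]
force: [1.4, -0.5, -0.8]
grip_width: 0.0
```

```bash
python3 s.py
```

```text
[0.60359297 0.01395608 0.0722351 ] [179.28065136   0.54361098 135.56358486] [ 1.3868921  -0.46875053 -0.82551908] r 0.039296163289365374 phi 43.31212346993175
```

>>> {"name": "jog_arm", "arguments": {"plan": [[[-0.3,0,0,0,0,0,-1],[-0.3,0,-0.3,0,0,0,-1],[-0.3,0.5,-0.8,0,0,0,-1],[-0.8,0,-1,0,0,0,-1],[-0.8,0,-1,0,0,0,-1],[-0.8,0,-1,0,0,0,-1],[-0.8,0,-0.5,0,0,0,-1],[-0.5,0,0,0,0,0,-1],[0,0,0,0,0,0,-1]]]}}

```text
clock: 7.85
position: [0.6977, -0.0636, 0.1974]
tcp_rot: [179.3, 0.5, 135.5]
force: [-0.6, 0.5, -0.1]
grip_width: -0.0003
```

```bash
python3 s.py;python3 g.py 7
```

```text
[ 0.69772226 -0.06364123  0.19735653] [179.28356032   0.52891423 135.46176898] [-0.59859459  0.492828   -0.07203854] r 0.13276026003999353 phi -22.42344581351241
```

View pics/w7.png

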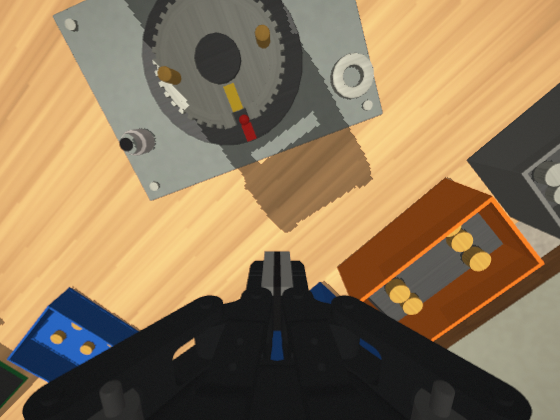

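```bash
python3 - <<'E'
import cv2
a=cv2.imread('pics/w7.png')
cv2.imwrite('pics/w7d.png',cv2.resize(a[5:150,140:310],None,fx=4,fy=4,interpolation=cv2.INTER_CUBIC))
E
```

```text
(no output)
```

View pics/w7d.png

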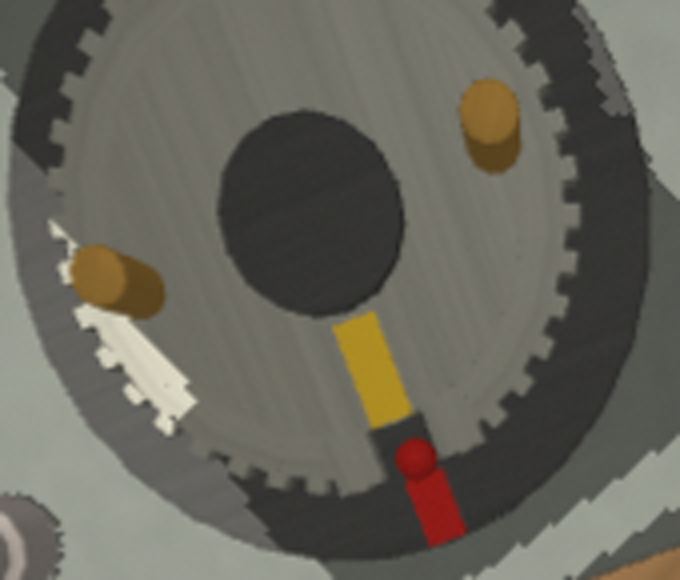

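```bash
python3 - <<'E'
from h import *; import json
c=json.load(open('wrist7.json'))
W=lambda x,y:((x+.5)/4-.5+140,(y+.5)/4-.5+5)
for n,p,z in [('boss',(311,211),.061),('yelend',(391,421),.055),('notchmid',(406,440),.055),('pin',(416,458),.041),('redend',(447,539),.034),('L',(490,111),.083),('R',(99,276),.083)]:
    P=at(c,*W(*p),z); d=P-[.575,-.013,0]; print(n,P,np.hypot(*d[:2]),np.degrees(np.arctan2(d[1],d[0])))
L=at(c,*W(490,111),.083);Rr=at(c,*W(99,276),.083);print((L+Rr)/2,np.degrees(np.arctan2(*(L-Rr)[1::-1])))
from station import bot
print(rows(bot.get_obs(),(.575,-.013,.12),130,8))
E
```

```text
boss [ 0.57436207 -0.01218468  0.061     ] 0.0010352282922414515 128.04042263720658
yelend [ 0.61502878 -0.03161876  0.055     ] 0.044147045450621335 -24.94475427203688
notchmid [ 0.62032173 -0.03219259  0.055     ] 0.049218032469434646 -22.951414542866114
pin [ 0.62394898 -0.03460674  0.041     ] 0.053505643245370424 -23.817304722900957
redend [ 0.64276026 -0.04392813  0.034     ] 0.07448491438922306 -24.533594889450278
L [0.59206871 0.02565122 0.083     ] 0.042252312715070364 66.17333988052576
R [ 0.55767348 -0.05101909  0.083     ] 0.04178109093775583 -114.50027896834217
[ 0.57487109 -0.01268393  0.083     ] 65.8384191545952
(array([ 0.61, -0.25,  0.38]), array([0.001, 0.001, 0.006]))
```

>>> {"name": "jog_arm", "arguments": {"plan": [[[0.62,-0.25,0.3,0,0,0,-1],[0.62,-0.25,0.3,0,0,0,-1],[0.62,-0.25,0.3,0,0,0,-1],[0.62,-0.25,0.3,0,0,0,-1],[0.62,-0.25,0.3,0,0,0,-1],[0.62,-0.25,0.3,0,0,0,-1],[0.62,-0.25,0.3,0,0,0,-1],[0.62,-0.25,0.3,0,0,0,-1],[0,0,0,0,0,0,-1]]]}}

```text
clock: 8.8
position: [0.5636, -0.0058, 0.1327]
tcp_rot: [179.5, 0.1, 135.6]
force: [-0.4, 0.5, -0.2]
grip_width: -0.0002
```

```bash
cat > r.py <<'E'
from h import *
from station import bot
o=bot.get_obs();print(o['position'],rows(o,(.575,-.013,.066),135,4))
E
python3 r.py
```

```text
[ 0.56363523 -0.00579183  0.13267281] (array([-0.13,  0.02,  0.67]), array([0.001, 0.   , 0.001]))
```

>>> {"name": "jog_arm", "arguments": {"plan": [[[-0.2,0.03,0.4,0,0,0,-1],[-0.15,0.03,0.6,0,0,0,-1],[-0.1,0.02,0.6,0,0,0,-1],[-0.05,0,0.5,0,0,0,-1],[0,0,0.2,0,0,0,-1],[0,0,0,0,0,0,-1]]]}}

```text
clock: 9.4
position: [0.578, -0.0143, 0.0701]
tcp_rot: [179.5, 0.2, 135.6]
force: [-0.3, 0.1, 0.2]
grip_width: 0.0
```

```bash
python3 r.py
```

```text
[ 0.57795988 -0.01432538  0.07006139] (array([ 0.03, -0.01,  0.04]), array([0.001, 0.   , 0.001]))
```

>>> {"name": "jog_arm", "arguments": {"plan": [[[0.1,-0.04,0.15,0,0,0,-1],[0.02,0,0.2,0,0,0,-1],[0,0,0.15,0,0,0,-1],[0,0,0.15,0,0,0,-1]]]}}

```text
clock: 9.8
position: [0.5756, -0.0129, 0.0547]
tcp_rot: [179.4, 0.3, 135.6]
force: [-4.1, 0.2, 8.6]
grip_width: 0.0001
```

```bash
python3 r.py; python3 s.py
```

```text
[ 0.57562438 -0.01293544  0.05468673] (array([ 0.  , -0.  , -0.11]), array([0.001, 0.001, 0.001]))
[ 0.57562438 -0.01293544  0.05468673] [179.39142118   0.28675876 135.56650366] [-4.14275992  0.17124681  8.64618481] r 0.0006277084495671432 phi 5.903615106299573
```

>>> {"name": "jog_arm", "arguments": {"plan": [[[0,0,0.12,0,0,0,-1],[0,0,0.12,0,0,0,-1],[0,0,0.12,0,0,0,-1]]]}}

```text
clock: 10.1
position: [0.576, -0.0129, 0.0503]
tcp_rot: [179.3, 0.5, 135.6]
force: [-16.5, -0.4, 52.8]
grip_width: -0.0
```

>>> {"name": "jog_arm", "arguments": {"plan": [[[0,0,0,0,0,0,-1],[0,0,0,0,0,0,-1],[0,0,-0.2,0,0,0,-1],[0,0,-0.6,0,0,0,-1],[0,0,-1,0,0,0,-1],[0,0,-1,0,0,0,-1],[0,0,-1,0,0,0,-1],[0,0,-1,0,0,0,-1],[-0.5,0,-1,0,0,0,-1],[-0.8,0,0,0,0,0,-1]]]}}

```text
clock: 11.1
position: [0.596, -0.0348, 0.2038]
tcp_rot: [179.3, 0.5, 135.7]
force: [0.3, -0.7, 0.1]
grip_width: -0.0002
```

>>> {"name": "jog_arm", "arguments": {"plan": [[[-0.8,0.2,0,0,0,0,-1],[-0.8,0.2,0,0,0,0,-1],[-0.8,0.2,0,0,0,0,-1],[-0.8,0.2,0,0,0,0,-1],[-0.4,0.2,0,0,0,0,-1],[0,0,0,0,0,0,-1]]]}}

```text
clock: 11.7
position: [0.6818, -0.0828, 0.2067]
tcp_rot: [179.2, 0.6, 135.7]
force: [-0.0, -1.2, 0.2]
grip_width: -0.0001
```

```bash
python3 s.py;python3 g.py 8; python3 - <<'E'
from station import cams
import cv2
im=cams.grab_frame('scene'); cv2.imwrite('pics/s8.png',cv2.resize(im[140:300,190:370,::-1],None,fx=3.7,fy=3.7,interpolation=cv2.INTER_CUBIC))
E
```

```text
[ 0.68184615 -0.08276625  0.20665526] [179.20255467   0.59838487 135.70368561] [-0.04672687 -1.15904248  0.21180575] r 0.12760654266490548 phi -33.142926093170146
```

View pics/w8.png

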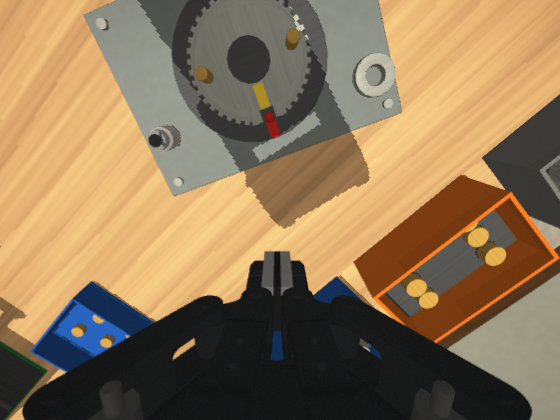

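View pics/s8.png

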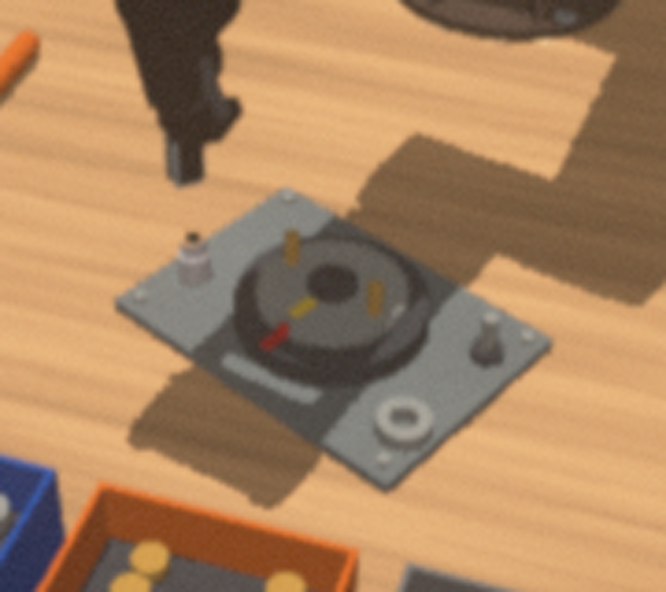

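```bash
python3 - <<'E'
import cv2
a=cv2.imread('pics/w8.png')
cv2.imwrite('pics/w8d.png',cv2.resize(a[0:145,165:335],None,fx=4,fy=4,interpolation=cv2.INTER_CUBIC))
E
```

```text
(no output)
```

View pics/w8d.png

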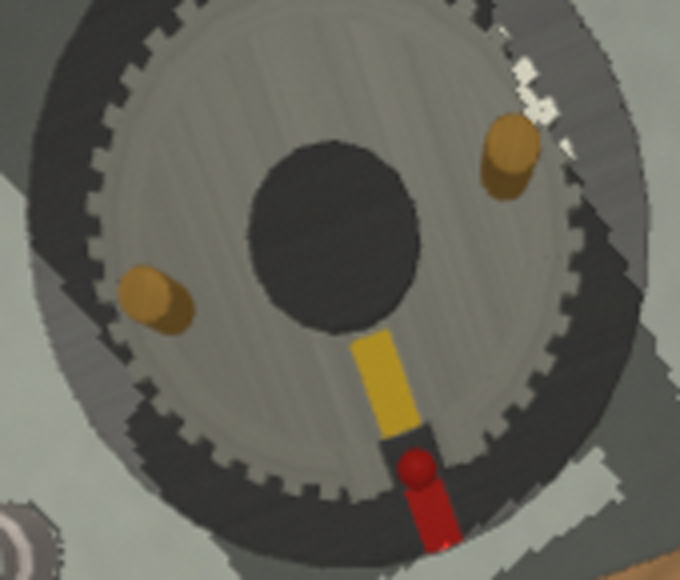

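```bash
python3 - <<'E'
from h import *; import json
c=json.load(open('wrist8.json'))
W=lambda x,y:((x+.5)/4-.5+165,(y+.5)/4-.5)
for z in (.083,.078,.073):
    L=at(c,*W(513,143),z);Rr=at(c,*W(145,294),z);print(z,(L+Rr)/2,np.linalg.norm(L-Rr),np.degrees(np.arctan2(*(L-Rr)[1::-1])))
from station import close_job; print(close_job())
E
```

```text
0.083 [ 0.57646423 -0.01329329  0.083     ] 0.08091738230804794 65.83981561682566
0.078 [ 0.57558011 -0.01299758  0.078     ] 0.08243638143878383 65.83981561682569
0.073 [ 0.57469598 -0.01270187  0.073     ] 0.08395538056951979 65.83981561682565
the job is handed in; nothing more can be done
None
```

The gear was turned about 103° anticlockwise by pushing lug_left with the closed fingertips. I then pressed it down at the boss, moved the arm clear and handed the job in at about 12 s. No verdict was reported, so this rests on my own checks.

- **Alignment:** measured from the wrist camera before pressing, the notch lay within about half a degree of the pin. After pressing, the lug direction was unchanged at 65.8°, and the pin stood in the middle of the notch.
- **Seating:** pressing ended at z = 0.0503 m with 53 N, against an expected seated boss height of 0.051 m. In the last picture the lug spacing comes out at 84 mm only if the lug tops are at 0.073 m, which is the fully seated height.
- **Clear of everything:** the tool force was back to about 1 N or less, which is sensor noise, with the fingers about 0.2 m above the bench.
- **Bystanders:** the last pictures show the socket, bearing and bolt standing where they were. I only looked at these and did not measure them. I did not recheck the wrench, screwdriver, spray can or parts tray, but the arm's path did not go near them at low height.
- **Disagreement:** the scene camera put the boss about 8 mm farther in x than the top camera. I used the top and wrist values, which agreed within about 2 mm.

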